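Stand the fallen sauce bottle back up in the condiment tray

ROBOT

A 6-joint arm with a two-finger parallel gripper is mounted at the origin on a cart in front of the work surface, level with it; the furniture and walls round the work are solid. World frame = base frame: x ahead of the robot, y to its left, z up, the work surface at z = 0. Lengths are in m, angles in rad, forces in N, time in s.
With the tool pointing down it reaches from about 0.3 to 0.875 m from the base axis. Payload 4.2 kg.
Tool frame: the origin (TCP) lies between the finger pads; the fingertips stand 19 mm ahead of it and the grasp point (between the pads) is the TCP; z points along the fingers, y is the line along which they close (so a half turn about z gives the same grasp; the last joint's range is limited). The gripper opens to 85 mm and grips with 20 to 120 N. Pads are 22 mm wide; open, the fingers measure 114 mm over their backs; the gripper's body (76 mm by 85 mm) begins 54 mm behind the grasp point. The pads swing forward as they close: fully open they stand 13 mm farther back than shut.
Start: joints at [1.194, 0.32, 1.565, -0, 1.257, -0.02], TCP at [0.201, 0.539, 0.212] pointing down, gripper open.
Joint ranges: [-3.11, 3.11], [-0.84, 2.01], [0.21, 2.61], [-1.34, 4.49], [0.05, 2.63], [-2.56, 2.56]. Speed limits (rad/s): [2.57, 2.57, 3.14, 3.14, 3.14, 3.14].

INTERFACE

Orientations are given as a rotation vector (axis times angle).
In Python, from rig import arm, cams, order gives the robot as it stands.
- The arm moves only by the tool arm_command, never from a script. Its argument "motion" is text: rows parted by semicolons, each of 7 numbers parted by spaces: the shift along the tool's x, y, z in mm, then the turn, a rotation vector about the tool's x, y, z in rad, then the finger opening in mm, from 0 to 85.4. In form: dx dy dz rx ry rz fingers; .... A call has 1 to 8 rows; each row shifts and turns the commanded pose from where the row before left it, along the tool's axes as they then stand; what a row does not reach is not made up. A row lasts 1/12 s, in which the tool goes at most 41.7 mm and 7.16 degrees, less where a joint would pass 70% of its speed; a pose out of reach is approached as far as the arm can. A call with a gripper value outside its range is refused whole. The fingers move at their own pace and stop on an object; "squeeze" is the grip in N (left out, the last holds). Time passes only in rows, so rows that do not move let the fingers close. It gives the time, the measured TCP pose, the force, the opening and the grip force at its end, in the units of the state.
- arm.get_state(): the state, without advancing time (a new reading comes with each control period).
- cams.grab_frame(name): name is "scene" or "top" or "wrist"; returns a dict with "image" (400x640x3 uint8, red, green, blue), "K" (3x3 intrinsics, pixels), "position" and "orientation" of the camera in the world. Camera axes: x right, y up, looking along -z (the intrinsics and any distortion apply to the point x, -y, -z); pixel columns grow to the right and rows downward; lengths in m; the calibration is good to about 2 mm. A picture is of the moment at which its call begins. There is no depth.
- order.hand_in(): hands the job in; it is judged then, once.
The state is a dict: "time": time; "joint_pos": joint angles; "qd": joint speeds; "effort": joint torques, N m; "tool_pos": TCP position; "ee_rot": TCP orientation; "wrist_force": force on the tool from outside, world axes, zero at the start; "wrist_torque": the same for the moment, N m; "opening": finger opening in m; "gripper_force": force on a finger pad.
Only numpy, scipy, OpenCV 4.12 (cv2) and the standard library are available. Lean on these libraries where they do the work, as an engineer would, in place of code of your own. Each camera call takes 0.05 s, during which the arm holds its last target. There are 200 camera calls.

TASK

The small sauce bottle has fallen over in the wooden condiment tray. Lift it out, lay it down on the cork mat and let go, then take a fresh hold of it and stand it upright in the tray, centred on the green spot, setting it down gently. Leave the jar, the can and the bowl where they stand.

Things in the scene. Friction and masses are not known exactly. Their poses are not given: they have to be found in the camera images.
- bottle: small round sauce bottle, red and yellow label, yellow cap, 178 mm long, 45 mm across, about 0.36 kg, lying along the tray between jar and can; origin at the centre of its base, z axis from base to cap. Straight-sided (radius 22 mm) up to 104 mm, then narrowing; only the lower 157 mm can be gripped (the outer cap is not solid)
- bottle_mid (a point): point on the axis of the bottle, 70 mm from its base, where it balances
- tray: wooden condiment tray, fixed, 380 mm long (its y axis) and 150 mm deep (its x axis), walls 6 mm thick and 24 mm high; origin at the centre of its underside, z up; its floor is 8 mm above the worktop
- spot_center (a point): centre of the round green spot (54 mm across) that lies flush on the floor of the tray, somewhere between the jar and the can: where the bottle has to stand
- mat: flat cork mat, fixed, 210 mm (x) by 130 mm (y), 4 mm thick; origin at the centre of its underside
- jar: glass jar with a brass lid, 68 mm across, 98 mm high, standing at one end of the tray; origin at the centre of its base, z up
- can: can with a blue label, 68 mm across, 104 mm high, standing at the other end of the tray; origin at the centre of its base, z up
- bowl: white rice bowl, 128 mm across, 64 mm high, on the worktop; origin at the centre of its base

How it is judged:
On the way:
1. the bottle lies on the cork mat, at rest and let go (x of bottle_mid in the frame of mat between -0.1 and 0.1 m and y of bottle_mid in the frame of mat between -0.06 and 0.06 m and height (world z) of bottle_mid below 0.04 m and angle between bottle's own z axis and vertical above 1.35 rad and linear speed of bottle below 0.03 m/s and angular speed of bottle below 1 rad/s and contact force between the fingers and bottle below 0.1 N), for 0.2 s.
At the end, for the whole second after the job is handed in: The bottle stands upright (within 0.08 rad) on the floor of the tray, the centre of its base within 14 mm of the centre of the green spot, at rest and released; jar and can stand upright within 15 mm of where they stood, bowl within 20 mm (angle between bottle's own z axis and vertical below 0.08 rad and horizontal distance between bottle and spot_center below 0.014 m and height (world z) of bottle between 0.003 and 0.012 m and linear speed of bottle below 0.03 m/s and angular speed of bottle below 1 rad/s and contact force between the fingers and bottle below 0.1 N and angle between each of jar, can's own z axis and vertical below 0.1 rad and distance of each of jar, can from where it was at the start of the episode below 0.015 m and distance of bowl from where it was at the start of the episode below 0.02 m); the robot touches nothing.
It fails at once if the bottle is slammed or pressed hard into the tray (over 60 N) (contact force between bottle and tray above 60 N).
It fails at once if the jar or the can is knocked over (angle between any of jar, can's own z axis and vertical above 0.4 rad).
It also fails if it takes over 54 s, if anything falls off the work surface, if the arm or the gripper's body presses on something with over 40 N, if the wrist force passes 120 N, or if a joint passes its speed limit or range.

## Working session

There is one attempt and no reset: what is moved stays moved. The work goes in short steps, Python scripts to look and compute and a tool call to move; the robot and the scene stay as the last step left them, time stands still between calls to the robot, and variables do not carry over. Pictures are saved under pics/ and viewed, at most 10 in all, crops included, and the job is handed in when it is done.

Besides the shell and the picture viewer there is one more tool, called after "Request:" as name(argument=value, ...) on one line, values as JSON. arm_command: Moves the arm, as the interface text tells. Its arguments: {"type":"object","properties":{"motion":{"type":"string"},"squeeze":{"type":"number"}},"required":["motion"]}

```bash
mkdir -p pics
cat > h.py <<'E'
import numpy as np, cv2, json
from rig import arm, cams, order
from scipy.spatial.transform import Rotation as R
def rot(o):
    o=np.array(o,float)
    return o if o.shape==(3,3) else (R.from_rotvec(o).as_matrix() if o.size==3 else R.from_quat(o).as_matrix())
def grab(n,f):
    d=cams.grab_frame(n); cv2.imwrite(f'pics/{f}.png',d['image'][:,:,::-1])
    np.savez(f'pics/{f}.npz',K=d['K'],p=d['position'],o=rot(d['orientation'])); 
    print({k:v for k,v in d.items() if k!='image'}); return d
def ray(f,u,v,z):
    c=np.load(f'pics/{f}.npz'); a=np.linalg.inv(c['K'])@[u,v,1]; w=c['o']@(a*[1,-1,-1])
    return c['p']+w*(z-c['p'][2])/w[2]
def proj(f,P):
    c=np.load(f'pics/{f}.npz'); q=(c['o'].T@(np.atleast_2d(P)-c['p']).T).T*[1,-1,-1]
    q=q@c['K'].T; return q[:,:2]/q[:,2:]
E
python3 - <<'E'
from h import *
grab('top','top0'); grab('scene','scene0')
s=arm.get_state(); print(s)
E
```

```text
{'K': array([[371.04228346,   0.        , 314.49057503],
       [  0.        , 371.04228346, 201.08843132],
       [  0.        ,   0.        ,   1.        ]]), 'position': array([ 0.39042247, -0.07564054,  1.30780418]), 'orientation': array([ 0.11217738, -0.07375491, -1.57840127])}
{'K': array([[414.1603259 ,   0.        , 316.43034471],
       [  0.        , 414.1603259 , 200.6325312 ],
       [  0.        ,   0.        ,   1.        ]]), 'position': array([-0.01732105, -0.86987225,  0.66574496]), 'orientation': array([ 0.98307241, -0.28876687, -0.55211995])}
{'time': 0.1, 'joint_pos': array([ 1.19399463e+00,  3.20172516e-01,  1.56553038e+00,  2.08508872e-05,
        1.25742106e+00, -1.99917827e-02]), 'qd': array([-0.00026559, -0.00375588, -0.003346  ,  0.00055956, -0.00205116,
        0.0014056 ]), 'effort': array([ 1.18199547e-03, -4.16405833e+01, -2.34703892e+01,  2.16265462e-04,
        4.91272425e-03,  4.77201041e-06]), 'tool_pos': array([0.20066089, 0.53836477, 0.21120857]), 'ee_rot': array([-5.57460048e-01, -3.09141048e+00,  2.35180669e-03]), 'wrist_force': array([0.73272662, 0.69705802, 0.97928015]), 'wrist_torque': array([-0.02995722,  0.00508823, -0.04561543]), 'gripper_force': 0.0, 'opening': 0.08526754808370338}
```

View pics/top0.png

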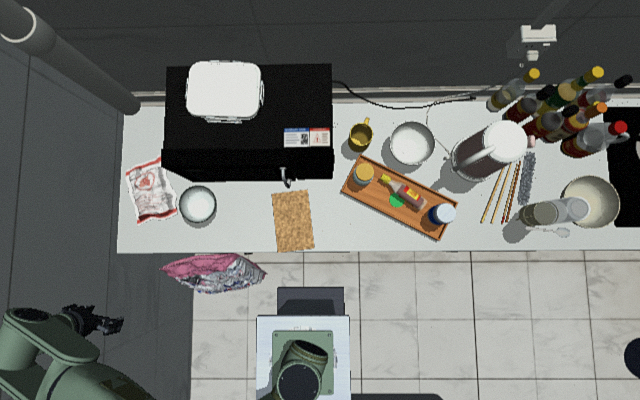

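View pics/scene0.png

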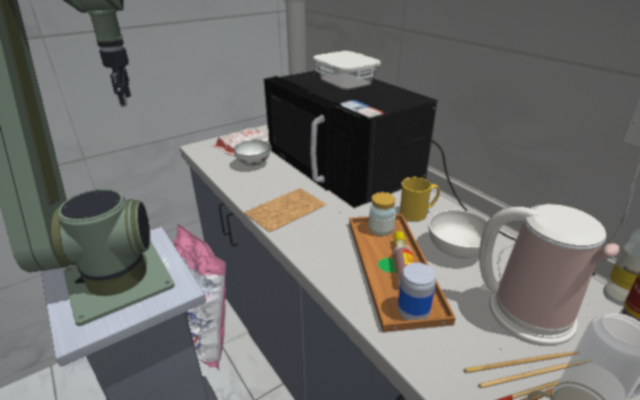

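The top view shows the tray at about (400,197), tilted, with the bottle at about (400,190) and the cap pointing to the jar at (363,175). The can is at (442,214), the mat at (293,220) and the bowl at (198,205). I'll enlarge this area.

Run:
```python
import cv2
i=cv2.imread('pics/top0.png'); cv2.imwrite('pics/c1.png',cv2.resize(i[148:248,335:465],None,fx=6,fy=6,interpolation=cv2.INTER_CUBIC))
```

```text
(no output)
```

View pics/c1.png

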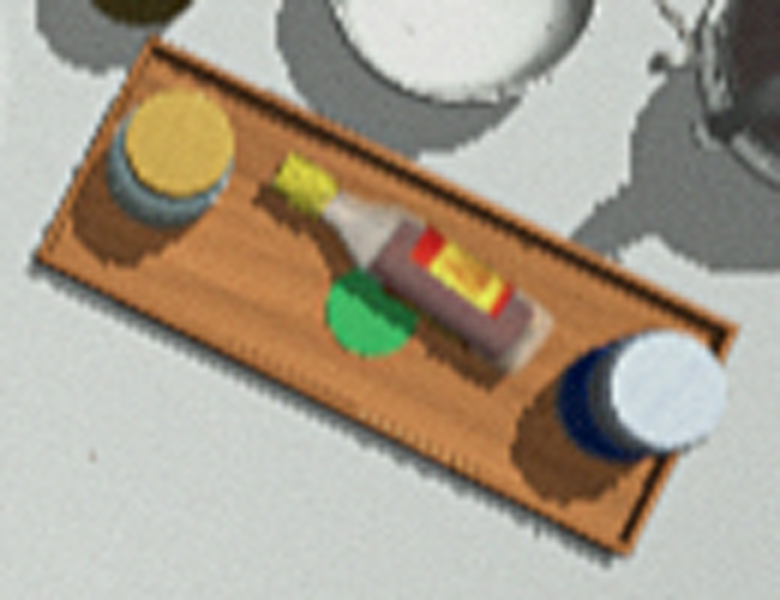

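In the crop the tray rim corners are at (152,38), (738,325), (625,555) and (38,260). The bottle runs from its base at (532,347) to its cap end at (280,170). The green spot is centred at about (372,311), the jar lid at (180,143) and the can top at (668,391).

Run:
```python
from h import *
c=lambda u,v,z: ray('top0',335+(u+.5)/6-.5,148+(v+.5)/6-.5,z).round(4)
T=[c(152,38,.024),c(738,325,.024),c(625,555,.024),c(38,260,.024)]
print('tray',T,np.mean(T,0),[np.linalg.norm(T[i]-T[i-1]) for i in range(4)])
a=T[0]-T[1]; print('tray yaw of y',np.degrees(np.arctan2(a[1],a[0])))
b,k=c(532,347,.03),c(280,170,.03); d=k-b; print('bottle',b,k,np.linalg.norm(d),np.degrees(np.arctan2(d[1],d[0])), 'mid',b+70/178*d)
print('spot',c(372,311,.008),'jar',c(180,143,.098+.008),'can',c(668,391,.112))
M=[ray('top0',*q,.004).round(4) for q in [(271,191),(309,189),(314,249),(276,252)]]; print('mat',M,np.mean(M,0))
s=arm.get_state(); print(rot(s['ee_rot']).round(3))
```

```text
tray [array([ 0.7089, -0.2065,  0.024 ]), array([ 0.5353, -0.5388,  0.024 ]), array([ 0.4043, -0.4681,  0.024 ]), array([ 0.5778, -0.1374,  0.024 ])] [ 0.556575 -0.3377    0.024   ] [np.float64(0.14819588388346014), np.float64(0.37491365672645205), np.float64(0.14886063952569864), np.float64(0.3734497824339974)]
tray yaw of y 62.41655558739936
bottle [ 0.5232 -0.419   0.03  ] [ 0.628  -0.2782  0.03  ] 0.1755211668147178 53.33901949395018 mid [ 0.56441348 -0.36362921  0.03      ]
spot [ 0.5477 -0.3328  0.008 ] jar [ 0.6296 -0.2121  0.106 ] can [ 0.4903 -0.4681  0.112 ]
mat [array([0.5834, 0.1103, 0.004 ]), array([ 0.589 , -0.0252,  0.004 ]), array([ 0.3773, -0.0413,  0.004 ]), array([0.368 , 0.0915, 0.004 ])] [0.479425 0.033825 0.004   ]
[[-0.937  0.349 -0.001]
 [ 0.349  0.937 -0.001]
 [ 0.    -0.002 -1.   ]]
```

```bash
cat >> h.py <<'E'
def frame(zdir,ydir):
    z=np.array(zdir,float); z/=np.linalg.norm(z); y=np.array(ydir,float); y-=z*(y@z); y/=np.linalg.norm(y)
    return np.c_[np.cross(y,z),y,z]
def plan(p,Rm,grip,start=None,step=38,ang=.115,arc=False):
    """rows from the start pose (measured by default) to (p,Rm); returns end pose"""
    if start is None: s=arm.get_state(); start=(np.array(s['tool_pos']),rot(s['ee_rot']))
    p0,R0=start; rv=R.from_matrix(R0.T@Rm).as_rotvec(); p=np.array(p,float)
    n=int(np.ceil(max(np.linalg.norm(p-p0)*1e3/step,np.linalg.norm(rv)/ang,1)))
    P,Q=p0.copy(),R0.copy(); out=[]
    for i in range(1,n+1):
        t=i/n; tp=p0+(p-p0)*t; tR=R0@R.from_rotvec(rv*t).as_matrix()
        d=np.round(Q.T@(tp-P)*1e3,0 if i<n else 1); w=np.round(R.from_matrix(Q.T@tR).as_rotvec(),2 if i<n else 3)
        P=P+Q@d/1e3; Q=Q@R.from_rotvec(w).as_matrix()
        out.append(' '.join('%g'%(v+0) for v in [*d,*w,grip]))
    for i in range(0,n,8): print('; '.join(out[i:i+8]))
    return P,Q
def yaw(d): d=np.radians(d); return np.array([np.cos(d),np.sin(d),0])
E
python3 - <<'E'
from h import *
plan([.564,-.364,.2],frame([0,0,-1],yaw(-36.7)),85)
E
```

```text
-25 -28 0 0 0 0.07 85; -27 -25 1 0 0 0.07 85; -29 -24 0 0 0 0.07 85; -31 -22 1 0 0 0.08 85; -32 -19 0 0 0 0.07 85; -33 -17 1 0 0 0.07 85; -34 -15 0 0 0 0.07 85; -36 -12 1 0 0 0.07 85
-36 -10 0 0 0 0.07 85; -37 -7 1 0 0 0.07 85; -37 -4 0 0 0 0.07 85; -37 -2 1 0 0 0.08 85; -38 1 0 0 0 0.07 85; -37 3 1 0 0 0.07 85; -37 7 0 0 0 0.07 85; -36 9 1 0 0 0.07 85
-36 11 0 0 0 0.07 85; -35 14 0 0 0 0.07 85; -33 16 1 0 0 0.08 85; -33 19 0 0 0 0.07 85; -31 21 1 0 0 0.07 85; -29 23 0 0 0 0.07 85; -28 25 1 0 0 0.07 85; -25 27 0 0 0 0.07 85
-24 29 1 0 0 0.07 85; -22 30.6 0.3 0 0.001 0.075 85
```

Request:
arm_command(motion="-25 -28 0 0 0 0.07 85; -27 -25 1 0 0 0.07 85; -29 -24 0 0 0 0.07 85; -31 -22 1 0 0 0.08 85; -32 -19 0 0 0 0.07 85; -33 -17 1 0 0 0.07 85; -34 -15 0 0 0 0.07 85; -36 -12 1 0 0 0.07 85")

```text
time: 0.77
tool_pos: [0.3127, 0.2593, 0.2078]
ee_rot: [-1.408, -2.808, 0.0]
wrist_force: [0.9, -1.0, -0.2]
opening: 0.0849
gripper_force: 0.0
```

Request:
arm_command(motion="-36 -10 0 0 0 0.07 85; -37 -7 1 0 0 0.07 85; -37 -4 0 0 0 0.07 85; -37 -2 1 0 0 0.08 85; -38 1 0 0 0 0.07 85; -37 3 1 0 0 0.07 85; -37 7 0 0 0 0.07 85; -36 9 1 0 0 0.07 85")

```text
time: 1.43
tool_pos: [0.425, -0.0182, 0.2039]
ee_rot: [-2.142, -2.298, -0.0]
wrist_force: [1.0, 0.7, 0.4]
opening: 0.0849
gripper_force: 0.0
```

Request:
arm_command(motion="-36 11 0 0 0 0.07 85; -35 14 0 0 0 0.07 85; -33 16 1 0 0 0.08 60; -33 19 0 0 0 0.07 60; -31 21 1 0 0 0.07 60; -29 23 0 0 0 0.07 60; -28 25 1 0 0 0.07 60; -25 27 0 0 0 0.07 60")

```text
time: 2.1
tool_pos: [0.536, -0.2955, 0.2002]
ee_rot: [-2.701, -1.602, 0.001]
wrist_force: [0.9, 0.1, -0.6]
opening: 0.0599
gripper_force: 0.0
```

Request:
arm_command(motion="-24 29 1 0 0 0.07 60; -22 30.6 0.3 0 0.001 0.075 60; 0 0 0 0 0 0 60; 0 0 0 0 0 0 60")

```text
time: 2.43
tool_pos: [0.5639, -0.365, 0.1977]
ee_rot: [-2.807, -1.405, 0.0]
wrist_force: [-0.5, 0.3, -0.4]
opening: 0.06
gripper_force: 0.0
```

Run:
```python
from h import *
d=grab('wrist','w0'); s=arm.get_state(); print(s['time'],s['joint_pos'].round(3),s['tool_pos'].round(4),rot(s['ee_rot']).round(3),s['opening'])
```

```text
{'K': array([[319.97691937,   0.        , 321.38266781],
       [  0.        , 319.97691937, 200.45679988],
       [  0.        ,   0.        ,   1.        ]]), 'position': array([ 0.61100126, -0.30300707,  0.35945274]), 'orientation': array([-0.29497767,  0.10069484, -0.63703713])}
2.4833 [-0.591  0.482  1.342  0.002  1.32   0.05 ] [ 0.5637 -0.3635  0.1983] [[ 0.598  0.801 -0.001]
 [ 0.801 -0.598  0.003]
 [ 0.001 -0.003 -1.   ]] 0.05968277426312171
```

View pics/w0.png

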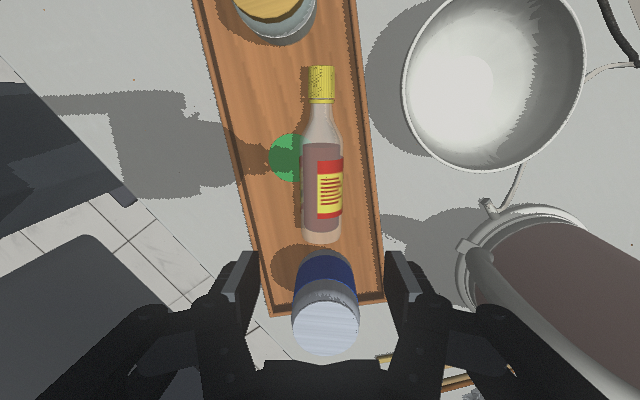

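The wrist view shows the bottle axis running from the cap end at (320,66) to the base at (321,244). The spot is centred at about (291,157) and the can lid is at (325,328).

Run:
```python
from h import *
k=ray('w0',320,66,.03); b=ray('w0',321.5,244,.034); d=(k-b)*[1,1,0]; L=np.linalg.norm(d); d/=L
print('b',b,'k',k,L,np.degrees(np.arctan2(d[1],d[0])),'mid',b+.07*d,'spot',ray('w0',291,157.5,.008))
cap=lambda n:None
print('jar/can by top proj',ray('w0',325,328,.112))
y=np.degrees(np.arctan2(d[1],d[0]))-90
g=b+.07*d
plan([g[0],g[1],.034],frame([0,0,-1],yaw(y)),60,step=28)
```

```text
b [ 0.51828665 -0.42580863  0.034     ] k [ 0.62741542 -0.27756781  0.03      ] 0.18407723970482281 53.641035976912576 mid [ 0.55978561 -0.36943633  0.034     ] spot [ 0.54664995 -0.33154423  0.008     ]
jar/can by top proj [ 0.4919159  -0.46673724  0.112     ]
-1 0 27 0 0 0 60; -1 0 28 0 0 0 60; -2 0 27 0 0 0 60; -1 1 28 0 0 0 60; -1 0 27 0 0 -0.01 60; -1.3 -0.2 27.3 -0.003 -0.001 0.003 60
```

Request:
arm_command(motion="-1 0 27 0 0 0 60; -1 0 28 0 0 0 60; -1 0 27 0 0 0 60; -1 1 28 0 0 0 60; 0 0 27 0 0 -0.01 60; 0 0 20 0 0 0.003 60; 0 0 7 0 0 0 60; 0 0 0 0 0 0 60")

```text
time: 3.15
tool_pos: [0.5614, -0.3651, 0.034]
ee_rot: [-2.798, -1.418, 0.002]
wrist_force: [-0.2, -0.2, 0.1]
opening: 0.0601
gripper_force: 0.0
```

Request:
arm_command(motion="0 0 0 0 0 0 35; 0 0 0 0 0 0 35; 0 0 0 0 0 0 35; 0 0 0 0 0 0 35; 0 0 0 0 0 0 35", squeeze=50)

```text
time: 3.57
tool_pos: [0.5631, -0.3675, 0.0367]
ee_rot: [2.802, 1.418, 0.003]
wrist_force: [-0.2, 1.5, 0.0]
opening: 0.0352
gripper_force: 0.0
```

Run:
```python
from h import *
s=arm.get_state(); print(s['time'],s['tool_pos'],s['opening'],s['gripper_force'],s['wrist_force'])
p,Q=s['tool_pos'],rot(s['ee_rot'])
e=plan(p+[0,0,.13],Q,35,step=25); print()
# on the mat: bottle axis (tool x) along mat x, ~4.3 deg
x=yaw(4.3); y=yaw(4.3-90)
e=plan([.479,.034,.15],frame([0,0,-1],y),35,start=e); print()
e=plan([.479,.034,.0335],frame([0,0,-1],y),35,start=e,step=20)
```

```text
3.5667 [ 0.56314358 -0.36752282  0.03665261] 0.03519509235462216 0.0 [-0.20443351  1.54493757  0.02001791]
0 0 -22 0 0 0 35; 0 0 -21 0 0 0 35; 0 0 -22 0 0 0 35; 0 0 -22 0 0 0 35; 0 0 -21 0 0 0 35; 0.2 0.2 -22 0 0 0 35

25 -28 1 0 0 0.08 35; 22 -29 2 0 0 0.08 35; 21 -32 1 0 0 0.08 35; 17 -33 2 0 0 0.07 35; 15 -34 1 0 0 0.08 35; 13 -35 2 0 0 0.08 35; 9 -36 1 0 0 0.08 35; 7 -37 2 0 0 0.08 35
4 -37 1 0 0 0.08 35; 1 -37 2 0 0 0.07 35; -2.3 -37.3 1.4 0 -0.002 0.082 35

0 0 19 0 0 0 35; 0 0 20 0 0 0 35; 0 0 19 0 0 0 35; 0 0 20 0 0 0 35; 0 0 19 0 0 0 35; 0 -0.1 19.5 0 0 0 35
```

The fingers reached 35 mm with no force, so nothing is held. I'll look.

Run:
```python
from h import *
d=grab('wrist','w1')
```

```text
{'K': array([[319.97691937,   0.        , 321.38266781],
       [  0.        , 319.97691937, 200.45679988],
       [  0.        ,   0.        ,   1.        ]]), 'position': array([ 0.60905845, -0.30475296,  0.19837821]), 'orientation': array([-0.29660134,  0.09517696, -0.62900995])}
```

View pics/w1.png

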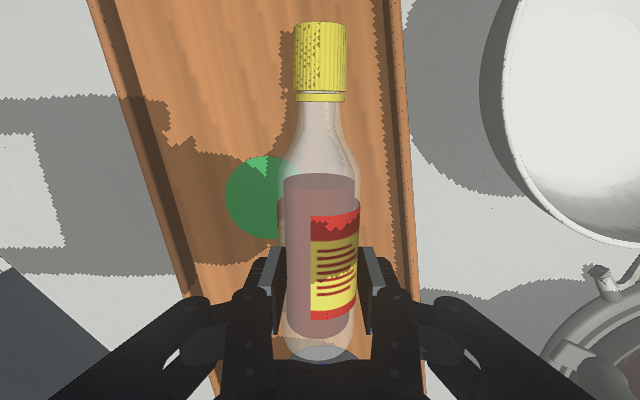

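The view shows the bottle centred between the pads, with its glass edges at x of about 280 and 361 and the pad tips at x of about 287 and 357. The pads slid up over its crown and pushed the tool up 3 mm. I'll reopen, go lower and grip again.

Request:
arm_command(motion="0 0 0 0 0 0 60; 0 0 0 0 0 0 60; 0 0 0 0 0 0 60; 0 0 3 0 0 0 60; 0 0 3 0 0 0 60; 0 0 3 0 0 0 60; 0 0 0 0 0 0 60")

```text
time: 4.2
tool_pos: [0.5622, -0.3669, 0.0255]
ee_rot: [-2.801, -1.417, -0.0]
wrist_force: [0.7, -0.4, -0.6]
opening: 0.0601
gripper_force: 0.0
```

Run:
```python
from h import *
s=arm.get_state(); print(s['time'],s['tool_pos'],s['opening'],s['gripper_force'],s['wrist_force'])
grab('wrist','w2'); i=cv2.imread('pics/w2.png'); cv2.imwrite('pics/c2.png',cv2.resize(i[200:400,200:440],None,fx=3,fy=3,interpolation=cv2.INTER_CUBIC))
```

```text
4.2 [ 0.56217346 -0.36686243  0.02546073] 0.06009725416994368 0.0 [ 0.69608286 -0.4397066  -0.62158683]
{'K': array([[319.97691937,   0.        , 321.38266781],
       [  0.        , 319.97691937, 200.45679988],
       [  0.        ,   0.        ,   1.        ]]), 'position': array([ 0.60857829, -0.30441363,  0.18719073]), 'orientation': array([-0.29559364,  0.09871348, -0.62845645])}
```

View pics/c2.png

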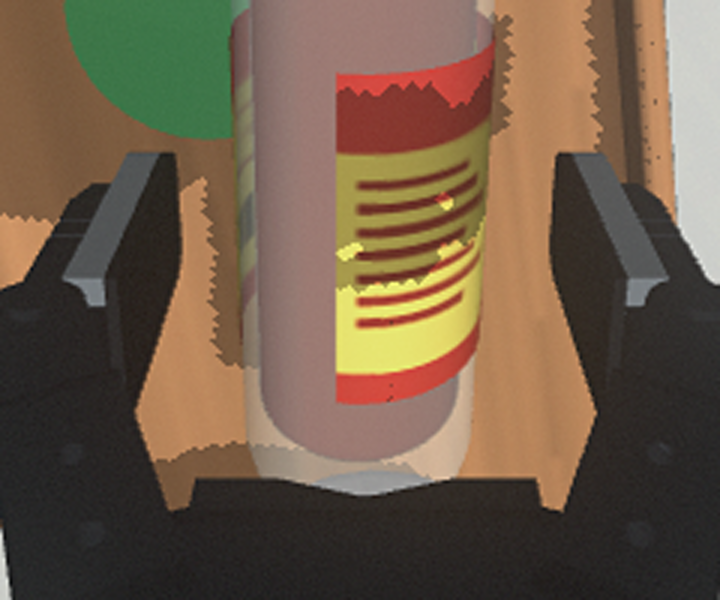

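The crop shows the pads straddling the bottle, with pad faces at 178 and 555 and bottle edges at 233 and 493. I'll close.

Request:
arm_command(motion="0 0 0 0 0 0 40; 0 0 0 0 0 0 40; 0 0 0 0 0 0 40; 0 0 0 0 0 0 40", squeeze=30)

```text
time: 4.58
tool_pos: [0.5628, -0.3673, 0.0267]
ee_rot: [-2.803, -1.418, -0.002]
wrist_force: [-0.1, 0.5, 0.7]
opening: 0.0398
gripper_force: 0.0
```

Run:
```python
from h import *
s=arm.get_state(); print(s['time'],s['tool_pos'],s['opening'],s['gripper_force'],s['wrist_force'])
grab('wrist','w3'); i=cv2.imread('pics/w3.png'); cv2.imwrite('pics/c3.png',cv2.resize(i[200:400,200:440],None,fx=3,fy=3,interpolation=cv2.INTER_CUBIC))
```

```text
4.5833 [ 0.56282778 -0.36728017  0.02673094] 0.03984467938861727 0.0 [-0.08672609  0.47021212  0.72521274]
{'K': array([[319.97691937,   0.        , 321.38266781],
       [  0.        , 319.97691937, 200.45679988],
       [  0.        ,   0.        ,   1.        ]]), 'position': array([ 0.60893454, -0.30464624,  0.18845244]), 'orientation': array([-0.2962057 ,  0.09659556, -0.62878379])}
```

View pics/c3.png

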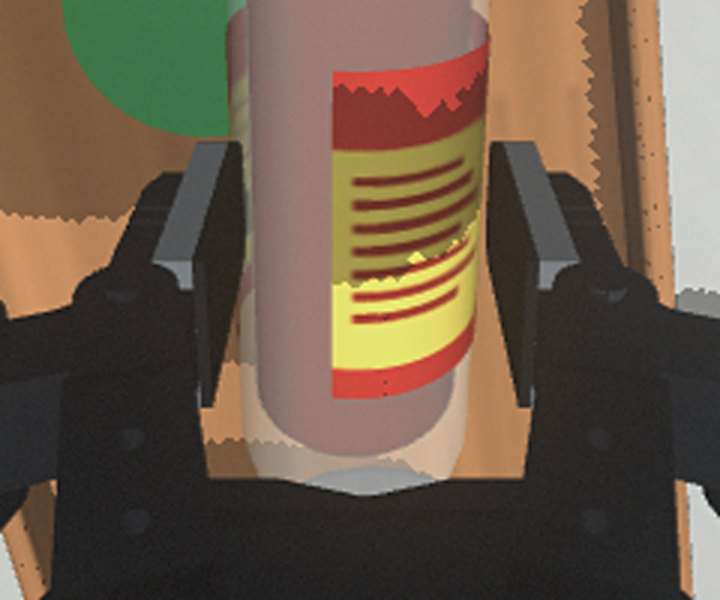

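Run:
```python
from h import *
s=arm.get_state(); p=np.array([.56283,-.36728,.02673]);Q=rot(s['ee_rot'])
for x in (-11,11):
  for z in (-10,0,6,12,19): print(x,z,((proj('w3',p+Q@(np.array([[x,20,z],[x,-20,z]])/1e3).T.T[0] if 0 else [p+Q@np.array([x,20,z])/1e3,p+Q@np.array([x,-20,z])/1e3])-200)*3).round(0).tolist())
# bottle silhouette: axis guess at z
for z in (.03,.02,.04):
  a=yaw(53.6); n=yaw(-36.4); c=p*[1,1,0]+[0,0,z]
  print(z,((proj('w3',[c+a*.02+n*.0225,c+a*.02-n*.0225])-200)*3).round(0).tolist())
```

```text
-11 -10 [[475.0, 219.0], [251.0, 219.0]]
-11 0 [[469.0, 192.0], [257.0, 192.0]]
-11 6 [[466.0, 176.0], [261.0, 176.0]]
-11 12 [[463.0, 162.0], [264.0, 162.0]]
-11 19 [[460.0, 147.0], [267.0, 147.0]]
11 -10 [[480.0, 106.0], [247.0, 106.0]]
11 0 [[473.0, 83.0], [253.0, 83.0]]
11 6 [[470.0, 71.0], [257.0, 71.0]]
11 12 [[467.0, 60.0], [260.0, 60.0]]
11 19 [[463.0, 47.0], [264.0, 47.0]]
0.03 [[492.0, 43.0], [235.0, 43.0]]
0.02 [[485.0, 25.0], [242.0, 24.0]]
0.04 [[499.0, 64.0], [228.0, 63.0]]
```

The projected pad tips (243/488, row 140) lie about 20 mm behind the stated fingertip position. That explains the misses: the tips are above the bottle's widest part. I'll reopen and descend under guard, watching the force.

Request:
arm_command(motion="0 0 0 0 0 0 60; 0 0 0 0 0 0 60; 0 0 0 0 0 0 60; 0 0 2 0 0 0 60; 0 0 2 0 0 0 60; 0 0 0 0 0 0 60")

```text
time: 5.13
tool_pos: [0.5624, -0.367, 0.022]
ee_rot: [-2.802, -1.418, -0.001]
wrist_force: [-0.1, 0.5, 0.6]
opening: 0.0598
gripper_force: 0.0
```

Request:
arm_command(motion="0 0 2 0 0 0 60; 0 0 0 0 0 0 60")

```text
time: 5.3
tool_pos: [0.5625, -0.367, 0.0201]
ee_rot: [-2.802, -1.418, -0.001]
wrist_force: [0.1, -0.3, -0.1]
opening: 0.0603
gripper_force: 0.0
```

Request:
arm_command(motion="0 0 2 0 0 0 60; 0 0 0 0 0 0 60")

```text
time: 5.47
tool_pos: [0.5625, -0.3671, 0.0182]
ee_rot: [-2.802, -1.418, -0.001]
wrist_force: [-0.2, 0.2, -1.4]
opening: 0.0598
gripper_force: 0.0
```

Request:
arm_command(motion="0 0 2 0 0 0 60; 0 0 0 0 0 0 60")

```text
time: 5.63
tool_pos: [0.5626, -0.3671, 0.0162]
ee_rot: [-2.802, -1.418, -0.001]
wrist_force: [0.1, 0.4, -0.9]
opening: 0.0604
gripper_force: 0.0
```

Request:
arm_command(motion="0 0 2 0 0 0 60; 0 0 0 0 0 0 60")

```text
time: 5.8
tool_pos: [0.5626, -0.3671, 0.0142]
ee_rot: [-2.802, -1.418, -0.001]
wrist_force: [0.3, -0.5, -0.1]
opening: 0.0599
gripper_force: 0.0
```

Request:
arm_command(motion="0 0 2 0 0 0 60; 0 0 0 0 0 0 60")

```text
time: 5.97
tool_pos: [0.5626, -0.3671, 0.0122]
ee_rot: [-2.802, -1.418, -0.001]
wrist_force: [0.8, -0.2, 0.7]
opening: 0.0602
gripper_force: 0.0
```

No contact at the depth where the stated tips would be in the floor, so the tips really are farther back. I'll continue down.

Request:
arm_command(motion="0 0 2 0 0 0 60; 0 0 2 0 0 0 60; 0 0 0 0 0 0 60")

```text
time: 6.22
tool_pos: [0.5625, -0.367, 0.008]
ee_rot: [-2.802, -1.418, -0.001]
wrist_force: [0.4, 0.4, -0.1]
opening: 0.0603
gripper_force: 0.0
```

Request:
arm_command(motion="0 0 2 0 0 0 60; 0 0 2 0 0 0 60; 0 0 0 0 0 0 60")

```text
time: 6.47
tool_pos: [0.5625, -0.367, 0.004]
ee_rot: [-2.802, -1.418, -0.001]
wrist_force: [0.5, 1.1, -0.6]
opening: 0.0601
gripper_force: 0.0
```

Request:
arm_command(motion="0 0 2 0 0 0 60; 0 0 2 0 0 0 60; 0 0 0 0 0 0 60")

```text
time: 6.72
tool_pos: [0.5625, -0.367, 0.0001]
ee_rot: [-2.802, -1.418, -0.001]
wrist_force: [0.2, 0.6, -0.2]
opening: 0.0599
gripper_force: 0.0
```

Request:
arm_command(motion="0 0 0 0 0 0 38; 0 0 0 0 0 0 38; 0 0 0 0 0 0 38; 0 0 0 0 0 0 38", squeeze=30)

```text
time: 7.05
tool_pos: [0.5626, -0.3671, 0.0006]
ee_rot: [-2.802, -1.418, -0.001]
wrist_force: [-0.7, 0.2, 0.5]
opening: 0.0435
gripper_force: 31.4
```

The bottle is held at 43.5 mm with 31 N. Lifting, then over to the mat.

Request:
arm_command(motion="0 0 0 0 0 0 30; 0 0 -5 0 0 0 30; 0 0 -15 0 0 0 30; 0 0 -25 0 0 0 30; 0 0 -30 0 0 0 30; 0 0 -30 0 0 0 30; 0 0 -25 0 0 0 30; 0 0 0 0 0 0 30", squeeze=60)

```text
time: 7.72
tool_pos: [0.5654, -0.3692, 0.1364]
ee_rot: [2.795, 1.414, 0.01]
wrist_force: [1.1, -1.2, -2.8]
opening: 0.0422
gripper_force: 62.0
```

Run:
```python
from h import *
s=arm.get_state(); print(s['time'],s['joint_pos'].round(3),s['tool_pos'],s['opening'],s['gripper_force'],s['wrist_force'],s['wrist_torque'])
y=yaw(4.3-90)
e=plan([.479,.034,.13],frame([0,0,-1],y),30,step=36); print()
e=plan([.479,.034,-.002],frame([0,0,-1],y),30,start=e,step=20)
```

```text
7.7167 [-5.960e-01  5.200e-01  1.434e+00  1.000e-03  1.176e+00  3.800e-02] [ 0.56544391 -0.36922002  0.13644137] 0.04218422771226313 61.96473229676485 [ 1.06976315 -1.2414897  -2.80714931] [-0.10508294 -0.09515872 -0.0348555 ]
23 -26 0 0 0 0.07 30; 21 -27 1 0 0 0.07 30; 19 -29 0 0 0 0.08 30; 16 -30 0 0 0 0.07 30; 15 -31 0 0 0 0.07 30; 12 -32 1 0 0 0.07 30; 10 -33 0 0 0 0.07 30; 8 -33 0 0.01 -0.01 0.07 30
5 -34 1 0 0 0.08 30; 3 -35 0 0 0 0.07 30; 0 -34 1 0 0 0.07 30; -2.1 -34.2 0.5 0 0.003 0.072 30

0 0 19 0 0 0 30; 0 0 19 0 0 0 30; 0 0 19 0 0 0 30; 0 0 18 0 0 0 30; 0 0 19 0 0 0 30; 0 0 19 0 0 0 30; 0 0 19 0 0 0 30
```

Request:
arm_command(motion="23 -26 0 0 0 0.07 30; 21 -27 1 0 0 0.07 30; 19 -29 0 0 0 0.08 30; 16 -30 0 0 0 0.07 30; 15 -31 0 0 0 0.07 30; 12 -32 1 0 0 0.07 30; 10 -33 0 0 0 0.07 30; 8 -33 0 0 0 0.07 30")

```text
time: 8.38
tool_pos: [0.5032, -0.097, 0.1269]
ee_rot: [-3.088, -0.567, 0.004]
wrist_force: [0.3, 0.9, -4.5]
opening: 0.0423
gripper_force: 62.3
```

Request:
arm_command(motion="5 -34 1 0 0 0.08 30; 3 -35 0 0 0 0.07 30; 0 -34 1 0 0 0.07 30; -2 -34 0 0 0 0.07 30; 0 0 0 0 0 0 30; 0 0 0 0 0 0 30; 0 0 0 0 0 0 30")

```text
time: 8.97
tool_pos: [0.4758, 0.0355, 0.1259]
ee_rot: [-3.139, -0.123, 0.001]
wrist_force: [1.0, -0.7, -3.3]
opening: 0.0424
gripper_force: 62.6
```

Run:
```python
from h import *
s=arm.get_state(); print(s['time'],s['joint_pos'].round(3),s['tool_pos'],rot(s['ee_rot']).round(3),s['opening'],s['gripper_force'],s['wrist_force'])
grab('wrist','w4')
y=yaw(4.3-90)
e=plan([.479,.034,-.002],frame([0,0,-1],y),30,step=22)
```

```text
8.9667 [0.05  0.245 1.91  0.    0.988 1.543] [0.47582664 0.03548764 0.12589868] [[ 0.997  0.078 -0.001]
 [ 0.078 -0.997  0.   ]
 [-0.001 -0.    -1.   ]] 0.04240648685836861 62.571753300726414 [ 0.96090103 -0.71078893 -3.26782205]
{'K': array([[319.97691937,   0.        , 321.38266781],
       [  0.        , 319.97691937, 200.45679988],
       [  0.        ,   0.        ,   1.        ]]), 'position': array([0.55362474, 0.04172945, 0.28746074]), 'orientation': array([-0.24833473,  0.23054493, -1.4794342 ])}
0 0 21 0 0 0 30; 1 0 22 0 0 0 30; 0 1 21 0 0 0 30; 1 0 21 0 0 0 30; 0 0 22 0 0 0 30; 0.9 0.3 21.1 0 0 0.002 30
```

View pics/w4.png

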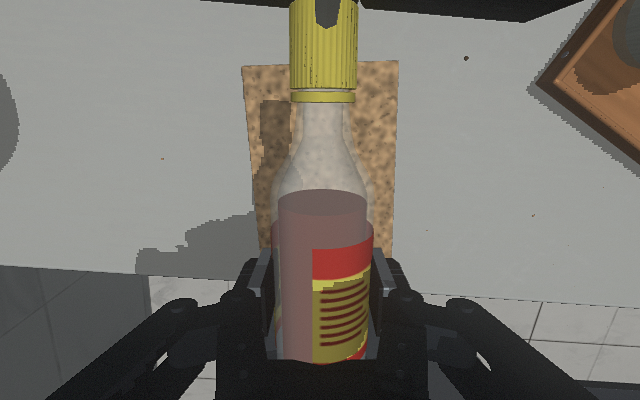

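The view shows the bottle held straight along the mat, which sits centred below it with its far edge at row 64. I'll lay it a bit nearer the robot, away from the microwave.

Request:
arm_command(motion="-8 1 21 0 0 0 30; -8 1 22 0 0 0 30; -8 1 21 0 0 0 30; -6 1 21 0 0 0 30; 0 0 20 0 0 0 30; 0 0 12 0 0 0 30; 0 0 6 0 0 0 30; 0 0 0 0 0 0 30")

```text
time: 9.68
tool_pos: [0.4462, 0.0285, 0.0026]
ee_rot: [-3.139, -0.118, 0.003]
wrist_force: [0.4, 0.3, -4.5]
opening: 0.0429
gripper_force: 62.6
```

Request:
arm_command(motion="0 0 3 0 0 0 30; 0 0 0 0 0 0 30; 0 0 0 0 0 0 30")

```text
time: 9.93
tool_pos: [0.4475, 0.0294, 0.0015]
ee_rot: [-3.138, -0.12, -0.003]
wrist_force: [-0.6, 0.6, -3.8]
opening: 0.0426
gripper_force: 62.6
```

Request:
arm_command(motion="0 0 2 0 0 0 30; 0 0 0 0 0 0 30")

```text
time: 10.1
tool_pos: [0.4471, 0.0296, -0.0009]
ee_rot: [-3.138, -0.121, -0.002]
wrist_force: [0.3, 0.5, -4.1]
opening: 0.0426
gripper_force: 62.6
```

Request:
arm_command(motion="0 0 2 0 0 0 30; 0 0 0 0 0 0 30")

```text
time: 10.27
tool_pos: [0.4469, 0.0296, -0.0031]
ee_rot: [-3.138, -0.121, -0.002]
wrist_force: [0.0, 1.2, -4.6]
opening: 0.0426
gripper_force: 62.7
```

Request:
arm_command(motion="0 0 1 0 0 0 30; 0 0 0 0 0 0 30")

```text
time: 10.43
tool_pos: [0.447, 0.0296, -0.0032]
ee_rot: [-3.138, -0.121, -0.002]
wrist_force: [-2.1, 0.3, 6.3]
opening: 0.0426
gripper_force: 63.8
```

Request:
arm_command(motion="0 0 0 0 0 0 50; 0 0 0 0 0 0 60; 0 0 0 0 0 0 60; 0 0 0 0 0 0 60")

```text
time: 10.77
tool_pos: [0.4471, 0.0296, -0.004]
ee_rot: [-3.138, -0.121, -0.002]
wrist_force: [1.2, -0.7, 0.1]
opening: 0.0598
gripper_force: 0.0
```

Request:
arm_command(motion="0 0 -10 0 0 0 60; 0 0 -20 0 0 0 60; 0 0 -30 0 0 0 60; 0 0 -30 0 0 0 60; 0 0 0 0 0 0 60; 0 0 0 0 0 0 60")

```text
time: 11.27
tool_pos: [0.448, 0.0295, 0.0872]
ee_rot: [-3.138, -0.121, -0.007]
wrist_force: [-0.4, -0.1, -0.9]
opening: 0.06
gripper_force: 0.0
```

Run:
```python
from h import *
s=arm.get_state(); print(s['time'],s['joint_pos'].round(4),s['tool_pos'].round(4),s['opening'],s['wrist_force'])
grab('wrist','w5')
```

```text
11.2667 [3.9500e-02 2.4850e-01 2.0259e+00 1.2000e-03 8.6240e-01 1.5327e+00] [0.448  0.0295 0.0872] 0.06004979331380274 [-0.41674321 -0.07561476 -0.86781552]
{'K': array([[319.97691937,   0.        , 321.38266781],
       [  0.        , 319.97691937, 200.45679988],
       [  0.        ,   0.        ,   1.        ]]), 'position': array([0.52491321, 0.03551706, 0.24926853]), 'orientation': array([-0.24327113,  0.22672244, -1.48123915])}
```

View pics/w5.png

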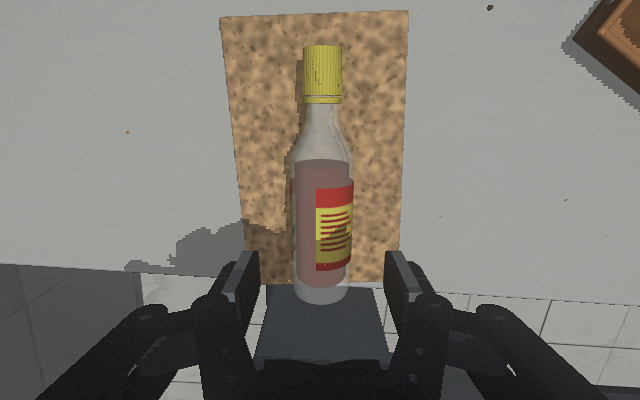

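The bottle lies released on the mat, with its base at (321,303) and its cap at (322,46). I'll do a small tilt to learn the wrist geometry for the upright hold.

Request:
arm_command(motion="0 0 -30 0 0 0 60; 0 0 -30 0 0 0 60; 0 0 0 0 0.1 0 60; 0 0 0 0 0.1 0 60; 0 0 0 0 0.1 0 60; 0 0 0 0 0.1 0 60; 0 0 0 0 0 0 60; 0 0 0 0 0 0 60")

```text
time: 11.98
tool_pos: [0.4448, 0.0293, 0.1443]
ee_rot: [-3.062, -0.117, -0.614]
wrist_force: [0.6, -0.1, 0.9]
opening: 0.06
gripper_force: 0.0
```

```bash
cat >> h.py <<'E'
# --- fitted kinematics
def fk(q,P):
    r0,h,L1,L2,phi,d=P
    Rz=lambda a:R.from_euler('z',a).as_matrix(); Ry=lambda a:R.from_euler('y',a).as_matrix()
    A=Rz(q[0]); p=A@[r0,0,h]; B=A@Ry(q[1]); p=p+B@[0,0,L1]; C=B@Ry(q[2]+0)
    p=p+C@Ry(phi)@[0,0,L2]; T=C@Rz(q[3])@Ry(q[4])@Rz(q[5]); return p+T@[0,0,d],T
E
python3 - <<'E'
from h import *
from scipy.optimize import least_squares
s=arm.get_state(); print(s['time'],s['joint_pos'].round(4),s['tool_pos'].round(4)); Q=rot(s['ee_rot']);print(Q.round(3))
D=[([1.194,.3202,1.5655,0,1.2574,-.02],[.20066,.53836,.21121]),([-.591,.482,1.342,.002,1.32,.05],[.5637,-.3635,.1983]),
([-.596,.52,1.434,.001,1.176,.038],[.56544,-.36922,.13644]),([.05,.245,1.91,0,.988,1.543],[.47583,.03549,.1259]),
([.0395,.2485,2.0259,.0012,.8624,1.5327],[.448,.0295,.0872]),(s['joint_pos'],s['tool_pos'])]
f=lambda P:np.ravel([(fk(q,P)[0]-p)*1e3 for q,p in D])
best=min((least_squares(f,[0,.3,.4,.4,ph,.2]) for ph in (-.3,0,.3)),key=lambda o:o.cost)
print(best.x.round(4),best.cost,best.fun.round(1)); np.save('P.npy',best.x)
print(fk(s['joint_pos'],best.x)[1].round(3))
b,k=ray('w5',321,303,.030),ray('w5',322,46,.0265); d=(k-b)*[1,1,0]; print('bottle',b,k,np.linalg.norm(d),np.degrees(np.arctan2(d[1],d[0])))
E
```

```text
11.9833 [0.0238 0.0033 2.2294 0.0434 0.5142 1.4848] [0.4448 0.0293 0.1443]
[[ 0.92   0.076  0.384]
 [ 0.07  -0.997  0.03 ]
 [ 0.385 -0.001 -0.923]]
[-0.0033  0.1397  0.5967  0.4181  0.0552  0.3435] 399.09159204706145 [ 10.5  -4.8   0.2  -6.3  -9.7  -0.2  -6.   -9.8   0.2   0.1 -11.7  -0.3
   0.2 -11.5  -0.2   0.9 -11.4   0.4]
[[-0.076  0.92   0.384]
 [ 0.997  0.07   0.03 ]
 [ 0.001  0.385 -0.923]]
bottle [0.37116388 0.02417468 0.03      ] [0.55782504 0.03789347 0.0265    ] 0.18716461847015844 4.203435292222337
```

```bash
cat >> h.py <<'E'
def fk2(q,P):
    r0,h,L1,L2,phi,d,o=P
    p,T=fk(q,P[:6]); return p+R.from_euler('z',q[0]).as_matrix()@[0,o,0], T@R.from_euler('z',np.pi/2).as_matrix()
LO=np.array([-3.11,-.84,.21,-1.34,.05,-2.56]);HI=np.array([3.11,2.01,2.61,4.49,2.63,2.56])
from scipy.optimize import least_squares
def ik(p,Q,P,q0):
    f=lambda q:np.r_[(fk2(q,P)[0]-p)*10,R.from_matrix(Q.T@fk2(q,P)[1]).as_rotvec()]
    o=least_squares(f,np.clip(q0,LO+.01,HI-.01),bounds=(LO,HI)); return o.x,np.abs(o.fun).max()
E
python3 - <<'E'
from h import *
s=arm.get_state()
D=[([1.194,.3202,1.5655,0,1.2574,-.02],[.20066,.53836,.21121]),([-.591,.482,1.342,.002,1.32,.05],[.5637,-.3635,.1983]),
([-.596,.52,1.434,.001,1.176,.038],[.56544,-.36922,.13644]),([.05,.245,1.91,0,.988,1.543],[.47583,.03549,.1259]),
([.0395,.2485,2.0259,.0012,.8624,1.5327],[.448,.0295,.0872]),(s['joint_pos'],s['tool_pos'])]
f=lambda P:np.ravel([(fk2(q,P)[0]-p)*1e3 for q,p in D])
b=least_squares(f,[0,.14,.6,.42,.05,.34,.0115]); P=b.x; np.save('P.npy',P); print(P.round(4),b.fun.round(1))
print('microwave front bottom',ray('top0',200,180,0),ray('top0',330,180,0),'handle',ray('top0',288,187,.1),ray('top0',288,187,.2), 'counter edge',ray('top0',300,251,0))
spot=np.array([.547,-.332,.008])
for th in (20,30,45):
  for psi in (-100,-85,-70,-55,-40,-28,-10,10,25,40):
    z=np.cos(np.radians(th))*yaw(psi)-np.sin(np.radians(th))*np.array([0,0,1]); 
    y=yaw(psi-90)   # closing axis; tool x = y x z
    Q=frame(z,y); p=spot+[0,0,.07]+.034*z
    best=None
    for j4 in (0,.8,1.6,2.4,3.1,4,-1):
      for j5 in (.3,.9,1.6):
       for j6 in (-1.5,0,1.5):
        q,e=ik(p,Q,P,[-.5,-.1,2.2,j4,j5,j6])
        if e<.003 and (best is None or abs(q[3])<abs(best[3])): best=q
    print(th,psi,Q[2,0].round(2),None if best is None else best.round(2))
E
```

```text
[-1.000e-04  1.397e-01  5.921e-01  4.175e-01  5.930e-02  3.379e-01
  1.150e-02] [-0.1 -0.1 -0.   0.1 -0.1 -0.2  0.   0.   0.4 -0.  -0.1 -0.2  0.   0.1
  0.  -0.   0.   0. ]
microwave front bottom [0.62706776 0.36766845 0.        ] [ 0.62115571 -0.10030736  0.        ] handle [0.58184579 0.04036609 0.1       ] [0.56599692 0.03076134 0.2       ] counter edge [0.37069762 0.00786072 0.        ]
20 -100 0.94 [-0.1   0.79  1.85 -1.34  1.3  -2.1 ]
20 -85 0.94 None
20 -70 0.94 [-0.17  0.7   2.21  4.29  1.11 -1.8 ]
20 -55 0.94 [-0.28  0.68  2.35  3.85  1.14 -1.65]
20 -40 0.94 [-0.46  0.68  2.43  3.39  1.19 -1.58]
20 -28 0.94 [-0.62  0.68  2.44  3.01  1.21 -1.57]
20 -10 0.94 [-0.85  0.68  2.37  2.45  1.15 -1.51]
20 10 0.94 [-0.99  0.7   2.18  1.88  1.13 -1.31]
20 25 0.94 [-1.03  0.74  2.01  1.53  1.21 -1.15]
20 40 0.94 [-1.02  0.79  1.82  1.26  1.34 -1.03]
30 -100 0.87 [-0.14  0.71  1.84 -1.23  1.16 -2.23]
30 -85 0.87 None
30 -70 0.87 [-0.21  0.6   2.17  4.39  0.89 -1.98]
30 -55 0.87 [-0.31  0.57  2.29  3.92  0.83 -1.8 ]
30 -40 0.87 [-0.47  0.56  2.36  3.41  0.83 -1.64]
30 -28 0.87 [-0.62  0.56  2.37  2.99  0.83 -1.53]
30 -10 0.87 [-0.81  0.57  2.3   2.38  0.84 -1.36]
30 10 0.87 [-0.94  0.61  2.14  1.77  0.92 -1.13]
30 25 0.87 [-0.98  0.66  1.98  1.43  1.05 -0.99]
30 40 0.87 [-0.99  0.72  1.81  1.17  1.21 -0.92]
45 -100 0.71 [-0.22  0.61  1.81 -1.01  0.98 -2.48]
45 -85 0.71 [-0.24  0.56  1.95 -1.23  0.79 -2.49]
45 -70 0.71 None
45 -55 0.71 [-0.38  0.47  2.16  4.31  0.44 -2.27]
45 -40 0.71 [-0.5   0.45  2.21  3.6   0.32 -1.87]
45 -28 0.71 [-0.6   0.45  2.22  2.88  0.31 -1.4 ]
45 -10 0.71 [-0.75  0.46  2.17  2.    0.43 -0.89]
45 10 0.71 [-0.86  0.51  2.05  1.43  0.66 -0.7 ]
45 25 0.71 [-0.9   0.57  1.92  1.16  0.85 -0.67]
45 40 0.71 [-0.91  0.63  1.79  0.96  1.03 -0.68]
```

```bash
cat > pl.py <<'E'
from h import *
P=np.load('P.npy'); TH=np.radians(12); up=np.array([0,0,1.])
def lying(ax,a,h=0): z=-np.cos(TH)*up-np.sin(TH)*yaw(a); return ax+.034*z+h*up, frame(z,yaw(a-90))
def stand(foot,psi,h=0,g=.075): z=np.cos(TH)*yaw(psi)-np.sin(TH)*up; return foot+(g+h)*up+.034*z, frame(z,yaw(psi-90))
spot=np.array([.547,-.332,.008]); axm=np.array([.4546,.0301,.0265])
E
python3 - <<'E'
from pl import *
e=plan(*lying(axm,4.2,.08),60,step=25,ang=.1); print(); e2=plan(*lying(axm,4.2,0),60,start=e,step=20)
s=arm.get_state()
qa,er=ik(*lying(axm,4.2,.15),P,s['joint_pos']); print('qa',qa.round(2),er)
for psi in (-28,-15,-5,5):
  for h in (.15,0):
    q,er=ik(*stand(spot,psi,h),P,[-.8,.6,2.3,2.2,1.,-1.4]); print(psi,h,q.round(2),round(er,4))
  q,er=ik(*stand(spot,psi,.15),P,[-.8,.6,2.3,2.2,1.,-1.4])
  L=[]
  for t in np.linspace(0,1,31):
    p,Q=fk2(qa+(q-qa)*t,P); g=p-.034*Q[:,2]
    # bottle axis direction in tool frame: cap dir
    c=np.cos(TH)*Q[:,0]-np.sin(TH)*Q[:,2]
    b,k=g-.075*c,g+.103*c; wc=p-.338*Q[:,2]; L.append([*b,*k,*wc])
  L=np.array(L); print('minz b/k/w',L[:,2].min().round(3),L[:,5].min().round(3),L[:,8].min().round(3),'max x',L[:,[0,3]].max(0).round(3)); 
  if psi==-5: print(L[::3].round(2))
E
```

```text
-4 0 10 0 -0.09 0 60; -2 0 9 0 -0.08 0 60; -2 0 10 0 -0.09 0 60; -1 0 10 0 -0.09 0 60; 0 0 11 0 -0.08 0 60; 1 0 10 0 -0.09 0 60; 1.2 0 9.8 -0.001 -0.085 0.003 60

4 0 20 0 0 0 60; 4 0 19 0 0 0 60; 5 0 20 0 0 0 60; 3.7 0 19.2 0 0 0 60
qa [ 0.04  0.29  1.81 -0.01  1.25  1.54] 9.182720944093208e-10
-28 0.15 [-0.63  0.37  2.4   2.98  0.99 -1.51] 0.0
-28 0 [-0.63  0.79  2.48  3.    1.49 -1.59] 0.0
minz b/k/w 0.158 0.168 0.296 max x [0.646 0.661]
-15 0.15 [-0.81  0.38  2.35  2.5   1.02 -1.33] 0.0
-15 0 [-0.81  0.78  2.43  2.6   1.42 -1.61] 0.0
minz b/k/w 0.154 0.165 0.296 max x [0.604 0.637]
-5 0.15 [-0.91  0.41  2.28  2.18  1.08 -1.2 ] 0.0
-5 0 [-0.91  0.77  2.35  2.31  1.35 -1.56] 0.0
minz b/k/w 0.147 0.164 0.296 max x [0.579 0.622]
[[ 0.38  0.02  0.18  0.56  0.04  0.18  0.52  0.03  0.47]
 [ 0.37  0.04  0.16  0.54  0.06  0.16  0.51 -0.01  0.45]
 [ 0.37  0.06  0.15  0.55  0.08  0.17  0.5  -0.06  0.43]
 [ 0.39  0.07  0.15  0.56  0.08  0.19  0.48 -0.11  0.41]
 [ 0.42  0.07  0.15  0.58  0.07  0.22  0.46 -0.15  0.39]
 [ 0.46  0.05  0.15  0.6   0.03  0.26  0.43 -0.19  0.37]
 [ 0.51  0.02  0.16  0.62 -0.03  0.29  0.4  -0.22  0.35]
 [ 0.55 -0.05  0.16  0.62 -0.1   0.32  0.36 -0.25  0.34]
 [ 0.57 -0.13  0.16  0.61 -0.17  0.33  0.33 -0.27  0.32]
 [ 0.58 -0.23  0.16  0.59 -0.25  0.34  0.29 -0.29  0.31]
 [ 0.55 -0.33  0.16  0.55 -0.33  0.34  0.25 -0.31  0.3 ]]
5 0.15 [-0.99  0.45  2.19  1.92  1.15 -1.09] 0.0
5 0 [-0.99  0.77  2.25  2.04  1.31 -1.47] 0.0
minz b/k/w 0.14 0.162 0.296 max x [0.562 0.611]
```

Request:
arm_command(motion="-4 0 10 0 -0.09 0 60; -2 0 9 0 -0.08 0 60; -2 0 10 0 -0.09 0 60; -1 0 10 0 -0.09 0 60; 0 0 11 0 -0.08 0 60; 1 0 10 0 -0.09 0 60; 1 0 10 0 -0.085 0.003 60; 0 0 0 0 0 0 60")

```text
time: 12.65
tool_pos: [0.454, 0.0299, 0.0717]
ee_rot: [3.115, 0.115, -0.326]
wrist_force: [1.2, -0.2, -0.3]
opening: 0.0598
gripper_force: 0.0
```

Run:
```python
from pl import *
e2=plan(*lying(axm,4.2,0),60,step=20)
s=arm.get_state(); print(s['time'],s['joint_pos'].round(3),s['wrist_force'])
qa,er=ik(*lying(axm,4.2,.15),P,s['joint_pos'])
for psi in (-20,-10,0):
 for j1 in (-.5,-.7):
  q,er=ik(*stand(spot,psi,.15),P,[-.8,.6,2.3,2.2,1.,-1.4]); qv=qa.copy(); qv[0]=j1
  L=[]
  for t in np.linspace(0,1,31):
    p,Q=fk2(qv+(q-qv)*t,P); g=p-.034*Q[:,2]; c=np.cos(TH)*Q[:,0]-np.sin(TH)*Q[:,2]
    L.append([*(g-.075*c),*(g+.103*c),*(p-.338*Q[:,2])])
  L=np.array(L); print(psi,j1,'minz',L[:,2].min().round(3),L[:,5].min().round(3),'max x',L[:,[0,3]].max(0).round(3))
  if psi==-10: print(L[::5,:6].round(2))
```

```text
2 0 20 0 0 0 60; 3 0 19 0 0 0 60; 2 0 20 0 0 0 60; 2.9 -0.1 19.1 0 -0.001 0.001 60
12.65 [ 0.045  0.383  1.885 -0.007  1.082  1.546] [ 1.16325692 -0.24204984 -0.29111842]
-20 -0.5 minz 0.157 0.166 max x [0.603 0.628]
-20 -0.7 minz 0.157 0.166 max x [0.596 0.615]
-10 -0.5 minz 0.15 0.164 max x [0.574 0.607]
[[ 0.34 -0.18  0.18  0.5  -0.26  0.18]
 [ 0.36 -0.11  0.16  0.53 -0.16  0.17]
 [ 0.41 -0.06  0.15  0.57 -0.11  0.21]
 [ 0.48 -0.06  0.16  0.6  -0.12  0.27]
 [ 0.54 -0.11  0.17  0.61 -0.18  0.32]
 [ 0.57 -0.21  0.17  0.59 -0.25  0.34]
 [ 0.55 -0.33  0.16  0.55 -0.33  0.34]]
-10 -0.7 minz 0.15 0.164 max x [0.568 0.594]
[[ 0.3  -0.24  0.18  0.44 -0.35  0.18]
 [ 0.33 -0.16  0.16  0.49 -0.25  0.17]
 [ 0.4  -0.12  0.15  0.55 -0.19  0.21]
 [ 0.47 -0.11  0.16  0.58 -0.18  0.27]
 [ 0.53 -0.14  0.17  0.59 -0.22  0.32]
 [ 0.57 -0.23  0.17  0.58 -0.27  0.34]
 [ 0.55 -0.33  0.16  0.55 -0.33  0.34]]
0 -0.5 minz 0.143 0.163 max x [0.555 0.592]
0 -0.7 minz 0.143 0.163 max x [0.551 0.578]
```

Request:
arm_command(motion="2 0 20 0 0 0 60; 3 0 19 0 0 0 60; 2 0 20 0 0 0 60; 3 0 12 0 0 0 60; 0 0 4 0 0 0 60; 0 0 0 0 0 0 60")

```text
time: 13.15
tool_pos: [0.4441, 0.0293, -0.0014]
ee_rot: [3.116, 0.115, -0.322]
wrist_force: [-1.1, 0.3, -0.8]
opening: 0.06
gripper_force: 0.0
```

Request:
arm_command(motion="0 0 2 0 0 0 60; 0 0 0 0 0 0 60")

```text
time: 13.32
tool_pos: [0.4446, 0.0293, -0.0022]
ee_rot: [3.116, 0.115, -0.317]
wrist_force: [-0.7, 0.1, 0.0]
opening: 0.0604
gripper_force: 0.0
```

Request:
arm_command(motion="0 0 0 0 0 0 30; 0 0 0 0 0 0 30; 0 0 0 0 0 0 30; 0 0 0 0 0 0 30; 0 0 0 0 0 0 30", squeeze=70)

```text
time: 13.73
tool_pos: [0.4447, 0.0294, -0.0016]
ee_rot: [3.117, 0.115, -0.316]
wrist_force: [0.7, 0.3, 6.7]
opening: 0.0422
gripper_force: 71.4
```

```bash
cat >> pl.py <<'E'
def jpath(qa,qb,grip,start=None,ang=.11,step=36):
    "rows along a straight joint path"
    if start is None: s=arm.get_state(); start=(np.array(s['tool_pos']),rot(s['ee_rot']))
    N=400; F=[fk2(qa+(qb-qa)*t,P) for t in np.linspace(0,1,N)]
    c=[0]
    for a,b in zip(F,F[1:]): c.append(c[-1]+max(np.linalg.norm(R.from_matrix(a[1].T@b[1]).as_rotvec())/ang,np.linalg.norm(b[0]-a[0])*1e3/step))
    n=int(np.ceil(c[-1])); X,Q=start; out=[]
    for i in range(1,n+1):
        tp,tR=F[min(np.searchsorted(c,c[-1]*i/n),N-1)]
        d=np.round(Q.T@(tp-X)*1e3); w=np.round(R.from_matrix(Q.T@tR).as_rotvec(),2 if i<n else 3)
        X=X+Q@d/1e3; Q=Q@R.from_rotvec(w).as_matrix(); out.append(' '.join('%g'%(v+0) for v in [*d,*w,grip]))
    for i in range(0,n,8): print('; '.join(out[i:i+8]))
    return X,Q
E
python3 - <<'E'
from pl import *
s=arm.get_state(); p,Q=s['tool_pos'],rot(s['ee_rot']); print(s['time'],p,s['opening'],s['gripper_force'],s['wrist_force'])
e=plan(p+[0,0,.15],Q,30,step=25); print()
qa,er=ik(*e,P,s['joint_pos']); qv=qa.copy(); qv[0]=-.8
e=jpath(qa,qv,30,start=e,ang=.085)
E
```

```text
13.7333 [ 0.44465401  0.02943807 -0.00158404] 0.04219700510121254 71.4192545413971 [0.68406636 0.33456818 6.74483708]
-5 0 -24 0 0 0 30; -5 0 -25 0 0 0 30; -5 0 -24 0 0 0 30; -5 0 -25 0 0 0 30; -5 0 -24 0 0 0 30; -5.1 -0.1 -24.9 0 0 0 30

-2 35 0 0.02 0 0.08 30; -1 34 0 0.01 0 0.07 30; -2 34 1 0.02 0 0.08 30; -1 34 0 0.01 0 0.07 30; -2 34 0 0.02 0 0.08 30; -1 34 1 0.01 0 0.07 30; -2 34 0 0.02 0 0.08 30; -1 35 0 0.01 0 0.07 30
-2 34 1 0.02 0 0.08 30; -1 34 0 0.01 0 0.07 30; -2 34 0 0.02 0 0.077 30
```

Request:
arm_command(motion="-5 0 -24 0 0 0 30; -5 0 -25 0 0 0 30; -5 0 -24 0 0 0 30; -5 0 -25 0 0 0 30; -5 0 -24 0 0 0 30; -5 0 -25 0 0 0 30; 0 0 0 0 0 0 30; 0 0 0 0 0 0 30")

```text
time: 14.4
tool_pos: [0.4448, 0.0293, 0.1478]
ee_rot: [3.117, 0.115, -0.315]
wrist_force: [0.1, -0.3, -4.4]
opening: 0.0425
gripper_force: 74.0
```

Run:
```python
from pl import *
s=arm.get_state(); p,Q=s['tool_pos'],rot(s['ee_rot']); print(s['time'],p,s['opening'],s['gripper_force'],s['wrist_force'])
Qg=R.from_rotvec([3.117,.115,-.316]).as_matrix(); pg=np.array([.44465,.02944,-.00158])
ct=Qg.T@yaw(4.2); print('cap dir in tool',ct.round(4)); off=(.0265-pg[2])/-Qg[2,2]; g=pg-off*Qg[:,2]
print('off',off,'grip from base',(g-[.380,.0247,.0265])@yaw(4.2))
qa,er=ik(p,Q,P,s['joint_pos']); qv=qa.copy(); qv[0]=-.8
e=jpath(qa,qv,30,ang=.085)
```

```text
14.4 [0.44477503 0.02931296 0.14781862] 0.04246280978637875 73.98800253868103 [ 0.13204873 -0.2504684  -4.36196065]
cap dir in tool [ 9.797e-01  4.000e-04 -2.007e-01]
off 0.02866300762664386 grip from base 0.07057514128909165
-2 35 0 0.02 0 0.08 30; -1 34 0 0.01 0 0.07 30; -2 34 1 0.02 0 0.08 30; -1 34 0 0.01 0 0.07 30; -2 34 0 0.02 0 0.08 30; -1 34 1 0.01 0 0.07 30; -2 34 0 0.02 0 0.08 30; -1 35 0 0.01 0 0.07 30
-2 34 1 0.02 0 0.08 30; -1 34 0 0.01 0 0.07 30; -2 34 0 0.019 0 0.077 30
```

Request:
arm_command(motion="-2 35 0 0.02 0 0.08 30; -1 34 0 0.01 0 0.07 30; -2 34 1 0.02 0 0.08 30; -1 34 0 0.01 0 0.07 30; -2 34 0 0.02 0 0.08 30; -1 34 1 0.01 0 0.07 30; -2 34 0 0.02 0 0.08 30; -1 35 0 0.01 0 0.07 30")

```text
time: 15.07
tool_pos: [0.3781, -0.2341, 0.1455]
ee_rot: [-2.962, 0.823, 0.31]
wrist_force: [0.6, -1.2, -4.0]
opening: 0.0416
gripper_force: 74.0
```

Request:
arm_command(motion="-2 34 1 0.02 0 0.08 30; -1 34 0 0.01 0 0.07 30; -2 34 0 0.019 0 0.077 30; 0 0 0 0 0 0 30; 0 0 0 0 0 0 30; 0 0 0 0 0 0 30")

```text
time: 15.57
tool_pos: [0.3161, -0.3124, 0.1465]
ee_rot: [-2.827, 1.147, 0.294]
wrist_force: [0.6, 0.4, -3.6]
opening: 0.0422
gripper_force: 74.2
```

```bash
cat >> pl.py <<'E'
TH=.202
def stand(foot,psi,h=0,g=.0706,off=.0287): z=np.cos(TH)*yaw(psi)-np.sin(TH)*up; return foot+(g+h)*up+off*z, frame(z,yaw(psi-90))
E
python3 - <<'E'
from pl import *
s=arm.get_state(); p,Q=s['tool_pos'],rot(s['ee_rot']); print(s['time'],p,s['gripper_force'],s['wrist_force'],s['joint_pos'].round(3))
qa,er=ik(p,Q,P,s['joint_pos']); q,er=ik(*stand(spot,-10,.15),P,[-.8,.4,2.3,2.3,1.,-1.3]); print(qa.round(3),q.round(3),er)
e=jpath(qa,q,30,ang=.1,step=30)
E
```

```text
15.5667 [ 0.31605412 -0.3123513   0.14651432] 74.19564440846443 [ 0.59680969  0.40785928 -3.58957991] [-0.8    0.284  1.814 -0.008  1.251  1.545]
[-0.8    0.284  1.813 -0.008  1.251  1.545] [-0.874  0.405  2.334  2.34   1.072 -1.279] 5.663569613290065e-10
-5 -25 8 0.08 -0.01 -0.07 30; -3 -24 7 0.07 0 -0.06 30; -1 -24 7 0.08 0 -0.07 30; 2 -21 7 0.07 0.02 -0.06 30; 4 -24 7 0.08 0.02 -0.06 30; 6 -20 7 0.07 0.03 -0.06 30; 8 -21 6 0.07 0.04 -0.06 30; 11 -18 6 0.07 0.04 -0.06 30
12 -16 6 0.06 0.06 -0.06 30; 14 -14 5 0.05 0.06 -0.06 30; 16 -11 5 0.04 0.07 -0.05 30; 17 -9 4 0.03 0.07 -0.06 30; 18 -6 3 0.03 0.08 -0.06 30; 19 -2 2 0.01 0.08 -0.05 30; 18 2 1 0 0.09 -0.06 30; 17 4 1 -0.02 0.08 -0.05 30
18 9 -1 -0.03 0.08 -0.06 30; 15 11 -1 -0.03 0.07 -0.05 30; 13 15 -2 -0.06 0.07 -0.05 30; 11 17 -3 -0.06 0.06 -0.05 30; 7 19 -4 -0.06 0.05 -0.05 30; 6 23 -5 -0.08 0.04 -0.06 30; 1 23 -5 -0.08 0.02 -0.05 30; -1 23 -6 -0.08 0.02 -0.06 30
-5 23 -6 -0.085 -0.003 -0.046 30
```

Request:
arm_command(motion="-5 -25 8 0.08 -0.01 -0.07 30; -3 -24 7 0.07 0 -0.06 30; -1 -24 7 0.08 0 -0.07 30; 2 -21 7 0.07 0.02 -0.06 30; 4 -24 7 0.08 0.02 -0.06 30; 6 -20 7 0.07 0.03 -0.06 30; 8 -21 6 0.07 0.04 -0.06 30; 11 -18 6 0.07 0.04 -0.06 30")

```text
time: 16.23
tool_pos: [0.4341, -0.1639, 0.1444]
ee_rot: [-2.47, 0.424, -0.252]
wrist_force: [-0.5, -0.1, -4.0]
opening: 0.0423
gripper_force: 74.2
```

Request:
arm_command(motion="12 -16 6 0.06 0.06 -0.06 30; 14 -14 5 0.05 0.06 -0.06 30; 16 -11 5 0.04 0.07 -0.05 30; 17 -9 4 0.03 0.07 -0.06 30; 0 0 0 0 0 0 30; 0 0 0 0 0 0 30")

```text
time: 16.73
tool_pos: [0.5016, -0.137, 0.1735]
ee_rot: [-2.316, 0.222, -0.676]
wrist_force: [-0.2, -0.5, -3.5]
opening: 0.0421
gripper_force: 74.3
```

Run:
```python
from pl import *
s=arm.get_state(); p,Q=s['tool_pos'],rot(s['ee_rot']); print(s['time'],p,s['gripper_force'],s['wrist_force'],s['joint_pos'].round(3))
qa,er=ik(p,Q,P,s['joint_pos']); q,er=ik(*stand(spot,-10,.15),P,[-.8,.4,2.3,2.3,1.,-1.3]); print(qa.round(3),er)
e=jpath(qa,q,30,ang=.1,step=30)
```

```text
16.7333 [ 0.50162804 -0.13695878  0.17348027] 74.32171829044819 [-0.16414018 -0.53009315 -3.49579979] [-0.827  0.334  2.041  1.022  1.167  0.307]
[-0.827  0.334  2.041  1.022  1.167  0.306] 5.663569613290065e-10
18 -6 3 0.02 0.08 -0.06 30; 18 -2 2 0.02 0.08 -0.05 30; 19 1 2 -0.01 0.09 -0.05 30; 18 5 0 -0.01 0.08 -0.06 30; 16 8 0 -0.03 0.08 -0.05 30; 16 12 -2 -0.03 0.07 -0.05 30; 13 15 -2 -0.05 0.07 -0.06 30; 11 17 -3 -0.07 0.06 -0.05 30
8 20 -4 -0.06 0.05 -0.05 30; 5 22 -5 -0.08 0.04 -0.05 30; 2 22 -5 -0.08 0.02 -0.06 30; -2 25 -7 -0.08 0.02 -0.05 30; -5 23 -6 -0.087 0.002 -0.05 30
```

Tracking the model exactly. I'll continue.

Request:
arm_command(motion="18 -6 3 0.02 0.08 -0.06 30; 18 -2 2 0.02 0.08 -0.05 30; 19 1 2 -0.01 0.09 -0.05 30; 18 5 0 -0.01 0.08 -0.06 30; 16 8 0 -0.03 0.08 -0.05 30; 16 12 -2 -0.03 0.07 -0.05 30; 13 15 -2 -0.05 0.07 -0.06 30; 11 17 -3 -0.07 0.06 -0.05 30")

```text
time: 17.4
tool_pos: [0.5957, -0.2251, 0.2327]
ee_rot: [-2.244, 0.121, -1.647]
wrist_force: [0.4, 0.7, -4.1]
opening: 0.0422
gripper_force: 74.4
```

Request:
arm_command(motion="8 20 -4 -0.06 0.05 -0.05 30; 5 22 -5 -0.08 0.04 -0.05 30; 2 22 -5 -0.08 0.02 -0.06 30; -2 25 -7 -0.08 0.02 -0.05 30; -5 23 -6 -0.087 0.002 -0.05 30; 0 0 0 0 0 0 30; 0 0 0 0 0 0 30; 0 0 0 0 0 0 30")

```text
time: 18.07
tool_pos: [0.5751, -0.337, 0.2244]
ee_rot: [2.34, -0.208, 1.917]
wrist_force: [-0.2, -0.9, -4.0]
opening: 0.0425
gripper_force: 74.5
```

Run:
```python
from pl import *
s=arm.get_state(); p,Q=s['tool_pos'],rot(s['ee_rot']); print(s['time'],p,s['gripper_force'],s['wrist_force'],s['joint_pos'].round(3))
grab('scene','s2'); grab('top','t2'); grab('wrist','w6')
ct=np.array([.9797,.0004,-.2007]); print('cap dir',Q@ct)
I=[cv2.imread(f'pics/{n}.png') for n in('s2','t2','w6')]
a=cv2.resize(I[0][130:330,330:480],(400,533)); b=cv2.resize(I[2],(400,250)); c=cv2.resize(I[1][140:245,330:470],(400,283))
m=np.zeros((533,800,3),np.uint8); m[:,:400]=a; m[:250,400:]=b; m[250:,400:]=c; cv2.imwrite('pics/m.png',m)
e=plan(*stand(spot,-10,.03),30,step=12)
```

```text
18.0667 [ 0.57512135 -0.33703786  0.22442081] 74.52817685902119 [-0.23201819 -0.85981101 -3.96089233] [-0.874  0.405  2.332  2.341  1.074 -1.276]
{'K': array([[414.1603259 ,   0.        , 316.43034471],
       [  0.        , 414.1603259 , 200.6325312 ],
       [  0.        ,   0.        ,   1.        ]]), 'position': array([-0.01732105, -0.86987225,  0.66574496]), 'orientation': array([ 0.98307241, -0.28876687, -0.55211995])}
{'K': array([[371.04228346,   0.        , 314.49057503],
       [  0.        , 371.04228346, 201.08843132],
       [  0.        ,   0.        ,   1.        ]]), 'position': array([ 0.39042247, -0.07564054,  1.30780418]), 'orientation': array([ 0.11217738, -0.07375491, -1.57840127])}
{'K': array([[319.97691937,   0.        , 321.38266781],
       [  0.        , 319.97691937, 200.45679988],
       [  0.        ,   0.        ,   1.        ]]), 'position': array([ 0.43389582, -0.3123063 ,  0.33232041]), 'orientation': array([ 0.77284118, -0.91925101, -1.56142885])}
cap dir [-0.00426008 -0.00201381  1.00003527]
-11 0 2 0 0 0 30; -11 0 2 0 0 0 30; -11 0 2 0 0 0 30; -11 0 3 0 0 0 30; -10 0 2 0 0 0 30; -11 0 2 0 0 0 30; -11 0 2 0 0 0 30; -11 0 2 0 0 0 30
-11 0 2 0 0 0 30; -11 -1 2 0 0 0 30; -10.7 0.4 2.5 0.002 -0.005 -0.002 30
```

View pics/m.png

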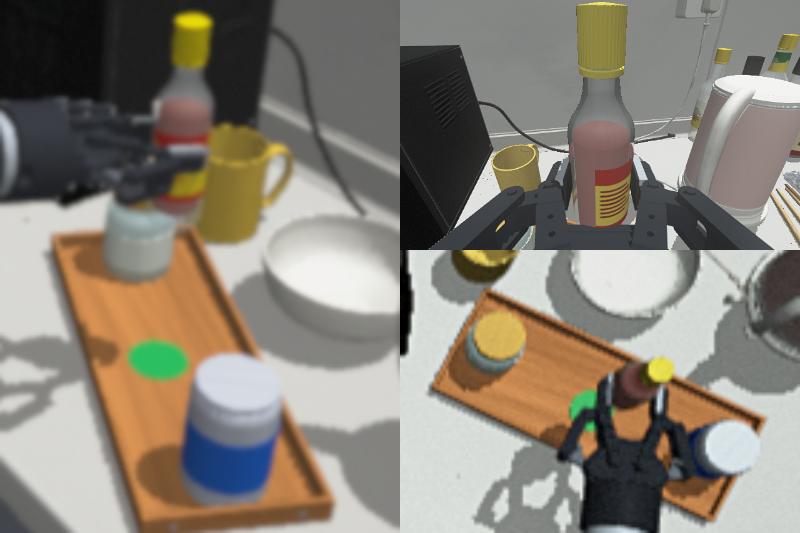

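The bottle is upright and straight, about 150 mm over the tray. The green spot is now fully visible in the scene view at about (389,265), and the cap in the top view is at about (421,184). I'll refine both numerically.

Run:
```python
from pl import *
def cen(f,m): 
    i=cv2.imread(f'pics/{f}.png').astype(int); b,g,r=i[...,0],i[...,1],i[...,2]; k=m(r,g,b); return k
i=cv2.imread('pics/s2.png').astype(int); k=(i[...,1]>i[...,2]+50)&(i[...,1]>i[...,0]+50); v,u=np.nonzero(k); print('spot px',u.mean(),v.mean(),len(u),ray('s2',u.mean(),v.mean(),.008))
s=arm.get_state(); p,Q=s['tool_pos'],rot(s['ee_rot']); ct=np.array([.9797,.0004,-.2007]); c=Q@ct; g=p-.0287*Q[:,2]
base=g-.0706*c; top=base+.178*c; print('base',base,'top',top,'pred px',proj('t2',top),proj('s2',top))
for f,box in(('t2',(165,200,400,440)),('s2',(125,165,385,420))):
    i=cv2.imread(f'pics/{f}.png').astype(int)[box[0]:box[1],box[2]:box[3]]; k=(i[...,2]>150)&(i[...,1]>130)&(i[...,0]<90); v,u=np.nonzero(k); print(f,u.mean()+box[2],v.mean()+box[0],u.min()+box[2],u.max()+box[2],v.min()+box[0],v.max()+box[0],len(u))
print('pred cap centre',proj('t2',base+.168*c),proj('s2',base+.165*c))
```

```text
spot px 388.875 264.625 240 [ 0.54326853 -0.33649605  0.008     ]
base [ 0.5476078  -0.33268517  0.15982686] top [ 0.54673319 -0.33281872  0.33783292] pred px [[421.01899722 184.4283215 ]] [[402.05977909 135.22781018]]
t2 420.38823529411764 186.18823529411765 400 439 179 199 85
s2 402.2142857142857 138.15714285714284 396 408 135 153 70
pred cap centre [[420.03584055 185.02170574]] [[401.45507595 141.29487626]]
```

Run:
```python
from pl import *
sp=np.array([.5455,-.334,.008]); e=plan(*stand(sp,-10,.025),30,step=16)
```

```text
-16 0 3 0 0 0 30; -15 0 3 0 0 0 30; -16 1 3 0 0 0 30; -15 0 3 0 0 0 30; -16 0 3 0 0 0 30; -16 0 3 0 0 0 30; -15 0 2 0 0 0 30; -15.8 0.7 3.4 0.002 -0.005 -0.002 30
```

Request:
arm_command(motion="-16 0 3 0 0 0 30; -15 0 3 0 0 0 30; -16 1 3 0 0 0 30; -15 0 3 0 0 0 30; -16 0 3 0 0 0 30; -16 0 3 0 0 0 30; -15 0 2 0 0 0 30; -16 1 3 0.002 -0.005 -0.002 30")

```text
time: 18.88
tool_pos: [0.5727, -0.3396, 0.0968]
ee_rot: [2.343, -0.205, 1.911]
wrist_force: [0.5, -0.5, -5.2]
opening: 0.0424
gripper_force: 74.5
```

Request:
arm_command(motion="0 0 0 0 0 0 30; 0 0 0 0 0 0 30; 0 0 0 0 0 0 30")

```text
time: 19.13
tool_pos: [0.5726, -0.3398, 0.0984]
ee_rot: [2.341, -0.205, 1.912]
wrist_force: [-0.2, -1.0, -2.9]
opening: 0.0423
gripper_force: 74.5
```

Run:
```python
from pl import *
s=arm.get_state(); p,Q=s['tool_pos'],rot(s['ee_rot']); ct=np.array([.9797,.0004,-.2007]); c=Q@ct; g=p-.0287*Q[:,2]
print(s['time'],'base',g-.0706*c,'axis',c,s['wrist_force'])
sp=np.array([.5455,-.334,.008]); e=plan(*stand(sp,-10,.004),30,step=5)
```

```text
19.1333 base [ 0.54499749 -0.33491456  0.03357024] axis [-1.13159351e-03  7.90780627e-04  1.00004542e+00] [-0.20820137 -0.98610176 -2.88470091]
-4 0 1 0 0 0 30; -4 0 1 0 0 0 30; -5 -1 1 0 0 0 30; -4 0 1 0 0 0 30; -4.1 0 0.7 0.001 -0.001 0.001 30
```

Request:
arm_command(motion="-4 0 1 0 0 0 30; -4 0 1 0 0 0 30; -5 -1 1 0 0 0 30; -4 0 1 0 0 0 30; -4 0 1 0.001 -0.001 0.001 30; 0 0 0 0 0 0 30; 0 0 0 0 0 0 30")

```text
time: 19.72
tool_pos: [0.573, -0.3387, 0.0753]
ee_rot: [2.346, -0.207, 1.91]
wrist_force: [-0.0, -0.2, -3.9]
opening: 0.0423
gripper_force: 74.5
```

Request:
arm_command(motion="-1 0 0 0 0 0 30; -1 0 0 0 0 0 30; 0 0 0 0 0 0 30")

```text
time: 19.97
tool_pos: [0.5726, -0.3386, 0.0738]
ee_rot: [2.345, -0.206, 1.91]
wrist_force: [1.4, -0.2, -4.8]
opening: 0.0424
gripper_force: 74.5
```

Request:
arm_command(motion="-1 0 0.5 0 0 0 30; 0 0 0 0 0 0 30")

```text
time: 20.13
tool_pos: [0.5729, -0.3387, 0.0727]
ee_rot: [2.345, -0.206, 1.91]
wrist_force: [-0.4, 0.1, -5.2]
opening: 0.0424
gripper_force: 74.5
```

Request:
arm_command(motion="-1 0 0 0 0 0 30; 0 0 0 0 0 0 30")

```text
time: 20.3
tool_pos: [0.5728, -0.3387, 0.0723]
ee_rot: [2.344, -0.206, 1.912]
wrist_force: [0.3, -0.7, -3.5]
opening: 0.042
gripper_force: 74.6
```

Request:
arm_command(motion="-0.5 0 0 0 0 0 30; 0 0 0 0 0 0 30")

```text
time: 20.47
tool_pos: [0.5729, -0.3386, 0.0723]
ee_rot: [2.343, -0.205, 1.913]
wrist_force: [-0.4, 0.5, -0.1]
opening: 0.0425
gripper_force: 74.7
```

The floor now carries the bottle. Releasing and backing out along the tool.

Request:
arm_command(motion="0 0 0 0 0 0 48; 0 0 0 0 0 0 60; 0 0 0 0 0 0 60; 0 0 0 0 0 0 60")

```text
time: 20.8
tool_pos: [0.5727, -0.3388, 0.0717]
ee_rot: [2.344, -0.206, 1.911]
wrist_force: [-0.1, -0.2, -0.5]
opening: 0.06
gripper_force: 0.0
```

Request:
arm_command(motion="0 0 -8 0 0 0 60; 0 0 -15 0 0 0 60; 0 0 -20 0 0 0 60; 0 0 -25 0 0 0 60; 0 0 -20 0 0 0 60; 0 0 -10 0 0 0 60; 0 0 0 0 0 0 60; 0 0 0 0 0 0 60")

```text
time: 21.47
tool_pos: [0.4779, -0.3227, 0.0912]
ee_rot: [2.344, -0.208, 1.91]
wrist_force: [-0.3, -0.1, 0.4]
opening: 0.0597
gripper_force: 0.0
```

Run:
```python
from pl import *
s=arm.get_state(); print(s['time'],s['tool_pos'],s['wrist_force'],s['opening'],s['gripper_force'])
grab('top','t3'); grab('scene','s3')
b=np.array([.5453,-.3344,.008])
for f,box,h in(('t3',(150,240,370,440),.178),('s3',(150,260,360,440),.165)):
    i=cv2.imread(f'pics/{f}.png').astype(int)[box[0]:box[1],box[2]:box[3]]; k=((i[...,2]>150)&(i[...,1]>140)&(i[...,0]<90)).astype(np.uint8)
    n,l,st,c=cv2.connectedComponentsWithStats(k); print(f,[(st[j,4],(c[j]+[box[2],box[0]]).round(1)) for j in range(1,n) if st[j,4]>10],proj(f,b+[0,0,h]),proj(f,b+[0,0,h-.01]))
    g=((i[...,1]>i[...,2]+50)&(i[...,1]>i[...,0]+50)); v,u=np.nonzero(g); print('green',len(u),u.min()+box[2],u.max()+box[2],v.min()+box[0],v.max()+box[0]) if len(u) else 0
th=np.linspace(0,2*np.pi,60); 
for f in('t3','s3'): q=proj(f,np.c_[b[0]+.027*np.cos(th),b[1]+.027*np.sin(th),0*th+.008]); print(f,q.min(0),q.max(0))
```

```text
21.4667 [ 0.47792904 -0.32272634  0.0911724 ] [-0.32054106 -0.06081661  0.43468307] 0.05973622728483174 0.0
{'K': array([[371.04228346,   0.        , 314.49057503],
       [  0.        , 371.04228346, 201.08843132],
       [  0.        ,   0.        ,   1.        ]]), 'position': array([ 0.39042247, -0.07564054,  1.30780418]), 'orientation': array([ 0.11217738, -0.07375491, -1.57840127])}
{'K': array([[414.1603259 ,   0.        , 316.43034471],
       [  0.        , 414.1603259 , 200.6325312 ],
       [  0.        ,   0.        ,   1.        ]]), 'position': array([-0.01732105, -0.86987225,  0.66574496]), 'orientation': array([ 0.98307241, -0.28876687, -0.55211995])}
t3 [(np.int32(60), array([407. , 193.1])), (np.int32(66), array([378.3, 195. ])), (np.int32(34), array([376.9, 204.2])), (np.int32(84), array([407.3, 219.7]))] [[408.54866199 193.01504189]] [[407.80798111 193.47053395]]
green 15 390 394 193 205
s3 [(np.int32(14), array([404.7, 185.6])), (np.int32(39), array([431.4, 186.8])), (np.int32(250), array([385.2, 199.6])), (np.int32(14), array([430.4, 204.3])), (np.int32(334), array([370. , 244.6])), (np.int32(78), array([395.5, 251.7]))] [[394.86528325 205.92795644]] [[394.47141292 209.75513295]]
t3 [389.33178005 192.46812096] [404.79110111 207.73201166]
s3 [377.53335764 256.53818388] [400.36399471 271.44853195]
```

The cap and spot match the predictions within about 1 px in both views, the bottle is upright and the gripper is clear. Handing in.

```bash
python3 -c "
from rig import order
print(order.hand_in())"
```

```text
the job is handed in; nothing more can be done
None
```

The bottle was laid on the cork mat and let go, then re-gripped and set down upright in the tray, within about 2 mm of the green spot by my own camera measurements. I handed the job in at about 21.5 s; no verdict was returned.

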